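# Load the shaker tray with its glassware

### The job

Get the shaker tray ready for the incubator: stand each of the three conical flasks and the square bottle in the clamp on the tray that is made for its size and shape, upright, down between the legs on the clamp's base plate, and let go. They are glass, so set them down without dropping or tipping any, and leave the beaker and the tube rack where they stand.

Things in the scene. Friction and masses are not known exactly. Their poses are not given: they have to be found in the camera images.
- large_flask: Largest (250 ml) conical flask of amber glass, upright, loose: flat round base 85 mm across, tapering up to a narrow neck, closed by a plain cylindrical aluminium cap 36 mm in diameter from 112 to 150 mm above the base (150 mm is its full height). Take it by the cap from above. Origin: centre of the underside; z up, x and y of no meaning (round). Empty, light (under 0.25 kg).
- medium_flask: Middle-sized (100 ml) conical flask of amber glass, upright, loose: flat round base 67 mm across, tapering up to a narrow neck, closed by a plain cylindrical aluminium cap 32 mm in diameter from 83 to 115 mm above the base (115 mm is its full height). Take it by the cap from above. Origin: centre of the underside; z up, x and y of no meaning (round). Empty, light (under 0.25 kg).
- small_flask: Smallest (50 ml) conical flask of amber glass, upright, loose: flat round base 51 mm across, tapering up to a narrow neck, closed by a plain cylindrical aluminium cap 27 mm in diameter from 62 to 90 mm above the base (90 mm is its full height). Take it by the cap from above. Origin: centre of the underside; z up, x and y of no meaning (round). Empty, light (under 0.25 kg).
- square_bottle: Square bottle of amber glass, standing upright, loose: body 58 x 58 mm in plan up to 82 mm, sloping shoulder to 97 mm, plain cylindrical aluminium cap 34 mm in diameter from 97 to 127 mm (its full height). Take it by the cap from above. Origin: centre of the underside; z up, x and y square to its sides. Empty, under 0.3 kg.
- large_clamp: Fixed steel clamp on the shaker tray for the 85 mm flask: round base plate 3 mm thick (its top is the seat) with six rigid legs 38 mm high leaning outward and a wire ring round them; clear width between the legs 97 mm at the seat, 109 mm at their tips; 117 mm over all. Origin: centre of the plate's underside, on the tray's top (10 mm above the table); z up.
- medium_clamp: Fixed steel clamp on the shaker tray for the 67 mm flask: round base plate 3 mm thick (its top is the seat) with six rigid legs 38 mm high leaning outward and a wire ring round them; clear width between the legs 79 mm at the seat, 91 mm at their tips; 99 mm over all. Origin: centre of the plate's underside, on the tray's top (10 mm above the table); z up.
- small_clamp: Fixed steel clamp on the shaker tray for the 51 mm flask: round base plate 3 mm thick (its top is the seat) with six rigid legs 38 mm high leaning outward and a wire ring round them; clear width between the legs 63 mm at the seat, 75 mm at their tips; 83 mm over all. Origin: centre of the plate's underside, on the tray's top (10 mm above the table); z up.
- square_clamp: Fixed steel clamp on the tray for the square bottle: square base plate 3 mm thick (its top is the seat), two rigid legs per side, 38 mm high, leaning outward, and a square wire ring; clear width 70 mm at the seat, 82 mm at the tips; 90 mm over all. The bottle stands square in it, any way round. Origin: centre of the plate's underside, 10 mm above the table; z up, x and y square to its sides.
- beaker: Small open clear-glass beaker, loose, standing among the flasks, to be left alone: 44 mm across, 58 mm high. Origin: centre of the underside.
- tube_rack: White rack with capped test tubes, loose, beyond the flasks, to be left alone: block 100 mm along x, 56 mm along y, 55 mm high, tubes stick up to 96 mm. Origin: centre of the underside. (Unlisted: low clutter under 70 mm high around the working area, taller equipment at the table's side edges.)
Not all that is in view belongs to the job. Leave any purple or red look-alike of the medium_flask alone.

How it is judged:
At the end, for the whole second after the job is handed in: Each of the four vessels stands upright (within 0.08 rad) in its own matching clamp, centred within 10 mm and with its underside on the base plate (within 4 mm), released and at rest; the beaker and the tube rack are upright and within 20 mm of where they stood (horizontal distance between large_flask and large_clamp below 0.01 m and z of large_flask in the frame of large_clamp between -0.001 and 0.007 m and angle between each of large_flask, medium_flask, small_flask, square_bottle's own z axis and vertical below 0.08 rad and linear speed of each of large_flask, medium_flask, small_flask, square_bottle below 0.02 m/s and angular speed of each of large_flask, medium_flask, small_flask, square_bottle below 0.2 rad/s and contact force between the fingers and large_flask below 0.1 N and horizontal distance between medium_flask and medium_clamp below 0.01 m and z of medium_flask in the frame of medium_clamp between -0.001 and 0.007 m and contact force between the fingers and medium_flask below 0.1 N and horizontal distance between small_flask and small_clamp below 0.01 m and z of small_flask in the frame of small_clamp between -0.001 and 0.007 m and contact force between the fingers and small_flask below 0.1 N and horizontal distance between square_bottle and square_clamp below 0.01 m and z of square_bottle in the frame of square_clamp between -0.001 and 0.007 m and contact force between the fingers and square_bottle below 0.1 N and distance of each of beaker, tube_rack from where it was at the start of the episode below 0.02 m and angle between each of beaker, tube_rack's own z axis and vertical below 0.1 rad); the robot touches nothing.
It fails at once if a flask or the bottle is tipped over (angle between any of large_flask, medium_flask, small_flask, square_bottle's own z axis and vertical above 0.6 rad).
It fails at once if a flask or the bottle is dropped (moves faster than 0.6 m/s while not held) ((contact force between the fingers and large_flask below 0.05 N and linear speed of large_flask above 0.6 m/s) or (contact force between the fingers and medium_flask below 0.05 N and linear speed of medium_flask above 0.6 m/s) or (contact force between the fingers and small_flask below 0.05 N and linear speed of small_flask above 0.6 m/s) or (contact force between the fingers and square_bottle below 0.05 N and linear speed of square_bottle above 0.6 m/s)).
It fails at once if the beaker is pushed aside (20 mm) or tipped (distance of beaker from where it was at the start of the episode above 0.02 m or angle between beaker's own z axis and vertical above 0.3 rad).
It fails at once if the tube rack is pushed aside (20 mm) or tipped (distance of tube_rack from where it was at the start of the episode above 0.02 m or angle between tube_rack's own z axis and vertical above 0.3 rad).
It also fails if it takes over 109 s, if anything falls off the work surface, if the arm or the gripper's body presses on something with over 40 N, if the wrist force passes 120 N, or if a joint passes its speed limit or range.

### The arm

A 7-joint arm with a two-finger parallel gripper is mounted at the origin on the work surface. World frame = base frame: x ahead of the robot, y to its left, z up, the work surface at z = 0. Lengths are in m, angles in rad, forces in N, time in s.
With the tool pointing down it reaches from about 0.4 to 0.9 m from the base axis. Payload 5.5 kg.
Tool frame: the origin (TCP) lies on the centre line of the jaws, within the pads' length; the fingertips stand robot.tcp_to_tips ahead of it and the grasp point (between the pads) lies 6 mm ahead of it (robot.tcp_to_tips is the distance from the TCP to the fingertips, in m); z points along the fingers, y is the line along which they close (so a half turn about z gives the same grasp; the last joint's range is limited). The gripper opens to 92 mm and grips with 3 to 60 N. Pads are 19 mm wide; open, the fingers measure 130 mm over their backs; the gripper's body (75 mm by 190 mm) begins 47 mm behind the grasp point.
Start: joints at [1.574, 0.501, -0.427, 1.55, 0.221, 1.138, -0.21], TCP at [0.167, -0.628, 0.252] pointing down, gripper open.
Joint ranges: [-2.88, 2.88], [-0.31, 2.03], [-1.54, 1.56], [0.2, 2.42], [-1.41, 4.55], [0.19, 2.02], [-2.57, 2.57]. Speed limits (rad/s): [2.57, 2.57, 3.14, 3.14, 3.14, 3.14, 3.14].

### API

Orientations are given as [roll, pitch, yaw] about the fixed x, y, z axes, in that order (R = Rz(yaw) Ry(pitch) Rx(roll)).
In Python, from workcell import robot, viewer, find_in, tip_of gives the robot as it stands.
- The arm moves only by the tool jog_arm, never from a script. Its argument "targets" is text: rows parted by semicolons, each of 7 numbers parted by spaces: the finger opening in mm, from 0 to 91.8, then the shift along the tool's x, y, z in mm, then the turn, a rotation vector about the tool's x, y, z in degrees. In form: grip tx ty tz rx ry rz; .... A call has 1 to 8 rows; each row is the pose to reach, as a shift and turn from the pose commanded when the call began, along the tool's axes at that moment; what a row does not reach only later rows make up. A row lasts 1/10 s, in which the tool goes at most 50 mm and 8.59 degrees, less where a joint would pass 70% of its speed; a pose out of reach is approached as far as the arm can. A call with a gripper value outside its range is refused whole. The fingers move at their own pace and stop on an object; "force" is the grip in N (left out, the last holds). Time passes only in rows, so rows that repeat a pose let the fingers close. It gives the time, the measured TCP pose, the force, the opening and the grip force at its end, in the units of the state.
- robot.observe(): the state, without advancing time (a new reading comes with each control period).
- viewer.get_image(name): name is "scene" or "top" or "wrist"; returns the picture (384x512x3 uint8, red, green, blue); there is no depth.
- viewer.camera_model(name): a dict with "K" (3x3 intrinsics, pixels), "R" (3x3) and "t" (3): a world point X has camera coordinates R X + t; the wrist camera has in their place "tool_from_camera" (4x4, takes a point from camera to tool coordinates, whose origin is the TCP and whose axes are the flange's). Camera axes: x right, y down, z forward; pixel columns grow to the right and rows downward; lengths in m; the calibration is good to about 2 mm. A picture is of the moment at which its call begins: read the wrist's pose just before it. camera_model takes no time and is no camera call.
- robot.finish_job(): hands the job in; it is judged then, once.
Trained networks look in the newest picture that a camera, given by its name, has taken for a name from the list of things; names that differ only in an ending like _2 or _b are one class to them, and where a whole thing is asked for, a point or a joint stands for the part that bears it (a point fixed in the world has none). Each returns a list of dicts, best first, with "score" (0 to 1); they miss things now and then, are a little off and sometimes report something else, mostly with a low value. They report only what shows in the picture. A call takes as long as a camera call. They do not tell look-alikes from the thing itself.
- find_in(camera, thing): "extent" ([left, top, width, height] as shares, 0 to 1, of the picture: columns of its width, rows of its height, round what is visible of it).
- tip_of(camera, thing): "location" ([column, row] as shares, 0 to 1, of the picture: columns of its width, rows of its height: a listed point, or the origin of a listed thing).
The state is a dict: "time": time; "qpos": joint angles; "qd": joint speeds; "joint_torque": joint torques, N m; "tcp_pos": TCP position; "eef_rot": TCP orientation; "force": force on the tool from outside, world axes, zero at the start; "ft_torque": the same for the moment, N m; "gripper_width": finger opening in m; "grasp_force": force on a finger pad.
Only numpy, scipy, OpenCV 4.12 (cv2) and the standard library are available. Lean on these libraries where they do the work, as an engineer would, in place of code of your own. Each camera call takes 0.05 s, during which the arm holds its last target. There are 200 camera calls.

## Working session

There is one attempt and no reset: what is moved stays moved. The work goes in short steps, Python scripts to look and compute and a tool call to move; the robot and the scene stay as the last step left them, time stands still between calls to the robot, and variables do not carry over. Pictures are saved under pics/ and viewed, at most 14 in all, crops included, and the job is handed in when it is done.

Besides the shell and the picture viewer there is one more tool, called by a JSON object that holds its "method" and its "body". jog_arm: Moves the arm, as the interface text tells. Its arguments: {"type":"object","properties":{"targets":{"type":"string"},"force":{"type":"number"}},"required":["targets"]}

```bash
mkdir -p pics; ls
cat > h.py <<'E'
import numpy as np, cv2
from workcell import robot, viewer, find_in, tip_of
T=['large_flask','medium_flask','small_flask','square_bottle','large_clamp','medium_clamp','small_clamp','square_clamp','beaker','tube_rack']
def ray(cam,loc,z):
    m=viewer.camera_model(cam);K,R,t=map(np.array,(m['K'],m['R'],m['t']))
    d=R.T@np.linalg.solve(K,[loc[0]*512,loc[1]*384,1]);c=-R.T@t.ravel()
    return c+d*(z-c[2])/d[2]
E
python3 - <<'E'
from h import *
s=robot.observe();print(s['time'],s['tcp_pos'],s['eef_rot'],s['gripper_width'],robot.tcp_to_tips)
a=viewer.get_image('top');b=viewer.get_image('scene')
cv2.imwrite('pics/top.png',cv2.resize(a[:,:,::-1],(800,600)));cv2.imwrite('pics/scene.png',cv2.resize(b[:,:,::-1],(800,600)))
for c in('top','scene'):
  m=viewer.camera_model(c);print(c,np.round(-np.array(m['R']).T@np.array(m['t']).ravel(),3))
  for n in T:
    z=.01 if 'clamp' in n else 0
    print(n,[(round(r['score'],2),np.round(np.array(r['location'])*[800,600]).astype(int).tolist(),np.round(ray(c,r['location'],z)[:2],3).tolist()) for r in tip_of(c,n)[:4]])
print(viewer.camera_model('wrist'))
E
```

```text
pics
0.0 [ 0.16676758 -0.62759646  0.25070695] [-3.13976321e+00 -3.88708119e-05  2.59880518e-01] 0.09175683395884608 0.025
top [ 0.426 -0.032  1.008]
large_flask [(0.92, [430, 331], [0.48, -0.102]), (0.52, [187, 348], [0.46, 0.265])]
medium_flask [(0.82, [436, 250], [0.605, -0.115]), (0.74, [624, 256], [0.591, -0.406]), (0.7, [408, 131], [0.794, -0.076]), (0.61, [537, 505], [0.219, -0.256])]
small_flask [(0.58, [546, 243], [0.613, -0.285])]
square_bottle [(0.94, [547, 349], [0.45, -0.281])]
large_clamp [(0.81, [282, 262], [0.588, 0.12])]
medium_clamp [(0.96, [181, 353], [0.453, 0.272])]
small_clamp [(0.81, [191, 257], [0.598, 0.259])]
square_clamp [(0.8, [272, 355], [0.448, 0.135])]
beaker [(0.77, [496, 298], [0.529, -0.205]), (0.17, [405, 132], [0.793, -0.071])]
tube_rack [(0.7, [408, 127], [0.801, -0.076])]
scene [ 0.945 -0.414  0.713]
large_flask [(0.7, [350, 327], [0.487, -0.11])]
medium_flask [(0.81, [161, 271], [0.207, -0.264]), (0.67, [396, 383], [0.602, -0.122]), (0.65, [205, 510], [0.588, -0.403]), (0.18, [316, 387], [0.536, -0.207])]
small_flask [(0.68, [303, 465], [0.617, 
[... 284 characters left out ...]
quare_clamp [(0.69, [297, 457], [0.609, -0.286]), (0.68, [450, 235], [0.451, 0.125])]
beaker [(0.95, [317, 387], [0.538, -0.205])]
tube_rack [(0.7, [527, 469], [0.801, -0.081])]
{'K': array([[289.19569339,   0.        , 254.69813028],
       [  0.        , 289.19569339, 189.14012517],
       [  0.        ,   0.        ,   1.        ]]), 'tool_from_camera': array([[-4.67430871e-04, -9.59637238e-01, -2.81240382e-01,
         7.68913172e-02],
       [ 9.99999545e-01, -2.14735916e-04, -9.29319163e-04,
        -3.21166215e-04],
       [ 8.31416864e-04, -2.81240689e-01,  9.59636902e-01,
        -1.34222549e-01],
       [ 0.00000000e+00,  0.00000000e+00,  0.00000000e+00,
         1.00000000e+00]])}
```

View pics/top.png

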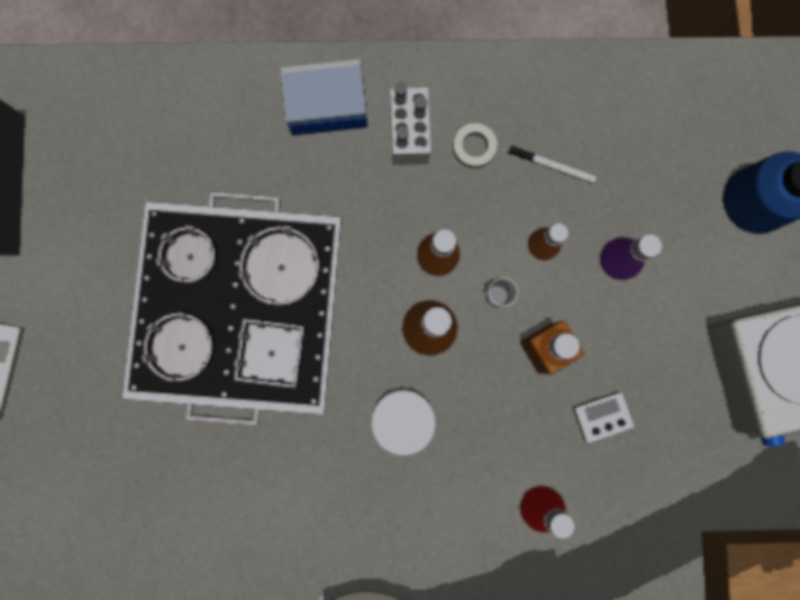

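View pics/scene.png

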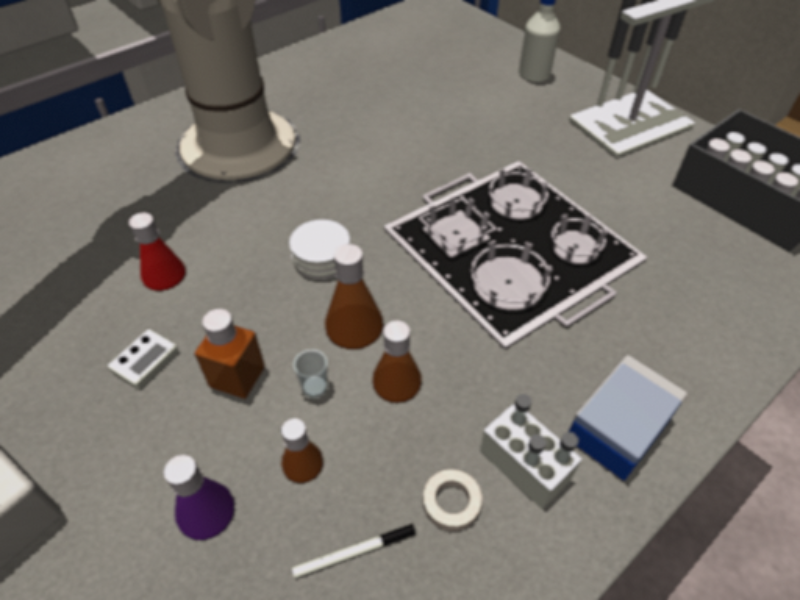

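The top picture shows the four amber vessels: large cap at (437,320), medium (445,241), small (559,233) and bottle (566,346), all in the 800x600 picture. The look-alikes are purple (625,257) and red (543,508). The tray's clamps, by centre dot, are large (282,267), small (190,257), medium (182,347) and square (271,353). The scene view agrees with this. Next I'll measure the caps and plates finely.

Run:
```python
from h import *
a=viewer.get_image('top');g=a.astype(int)
mx=g.max(2);mn=g.min(2)
def blob(mask,c,r):
    c=np.array(c)*.64
    m=np.zeros(mask.shape,np.uint8);cv2.circle(m,tuple(c.round().astype(int).tolist()),int(r*.64),1,-1)
    n,l,s,ce=cv2.connectedComponentsWithStats((mask&(m>0)).astype(np.uint8));i=1+s[1:,4].argmax()
    return ce[i],s[i],(l==i).astype(np.uint8)
m=viewer.camera_model('top')
for n,c,z,d in(('large',(437,320),.15,.036),('medium',(445,241),.115,.032),('small',(559,233),.09,.027),('square',(566,346),.127,.034)):
    ce,s,_=blob((mn>115)&(mx-mn<30),c,25)
    # include side of cap: top only circle
    p=ray('top',(ce+.5)/[512,384],z-.006);print(n,ce.round(1),s,p.round(4))
gray=g.mean(2)
for n,c,r in(('large_c',(281,266),42),('medium_c',(181,346),38),('small_c',(190,256),32),('square_c',(271,353),42)):
    ce,s,l=blob(gray>100,c,r)
    hull=max(cv2.findContours(l,0,2)[0],key=cv2.contourArea)
    (x,y),rr=cv2.minEnclosingCircle(hull);R=cv2.minAreaRect(hull)
    print(n,ce.round(1),s,ray('top',(ce+.5)/[512,384],.013).round(4),'hullc',ray('top',((x+.5)/512,(y+.5)/384),.013).round(4),R[2])
# tray corners (outer, top z=.01), bottle body yaw
for n,p in(('TL',(147,204)),('TR',(340,218)),('BL',(124,397)),('BR',(323,412))):print(n,ray('top',(p[0]/800,p[1]/600),.01)[:2].round(4))
x=a[int(140*.64):int(250*.64),int(155*.64):int(345*.64)]
v=np.hstack([cv2.resize(a[125:270,75:220],(500,500),interpolation=2),cv2.resize(a[195:250,325:380],(300,300),interpolation=2).repeat(1,0) if 0 else np.vstack([cv2.resize(a[195:250,325:380],(300,300),interpolation=2),cv2.resize(a[135,325:326],(300,200))])])
cv2.imwrite('pics/z.png',v[:,:,::-1])
```

```text
large [279.4 205.2] [271 197  18  18 244] [ 0.4845 -0.1027  0.144 ]
medium [284.3 153.2] [277 146  16  15 184] [ 0.599  -0.1187  0.109 ]
small [357.6 148.2] [352 142  13  13 132] [ 0.6126 -0.2843  0.084 ]
square [362.5 221. ] [355 214  16  16 207] [ 0.4503 -0.2779  0.121 ]
large_c [180.1 171.4] [ 156  147   48   48 1655] [0.5774 0.1195 0.013 ] hullc [0.5809 0.1226 0.013 ] 45.0
medium_c [116.4 222. ] [  98  202   37   41 1125] [0.4605 0.2677 0.013 ] hullc [0.4604 0.2653 0.013 ] 45.0
small_c [121.4 164.3] [104 147  33  33 741] [0.5965 0.258  0.013 ] hullc [0.5993 0.2631 0.013 ] 39.80556869506836
square_c [174.1 226.2] [ 153  206   41   42 1240] [0.4485 0.1336 0.013 ] hullc [0.449  0.1362 0.013 ] 7.594643592834473
TL [0.6806 0.3262]
TR [0.6547 0.0317]
BL [0.3889 0.3543]
BR [0.3616 0.0596]Traceback (most recent call last):
  File "<stdin>", line 23, in <module>
    return _nx.concatenate(arrs, 0, dtype=dtype, casting=casting)
           ~~~~~~~~~~~~~~~^^^^^^^^^^^^^^^^^^^^^^^^^^^^^^^^^^^^^^^
ValueError: all the input arrays must have same number of dimensions, but the array at index 0 has 3 dimension(s) and the array at index 1 has 2 dimension(s)
```

Run:
```python
from h import *
a=viewer.get_image('top');g=a.astype(float).mean(2)
for n,c in(('large_c',(282,267)),('medium_c',(182,347)),('small_c',(190,257)),('square_c',(271,353))):
    x,y=(np.array(c)*.64).round().astype(int);w=g[y-5:y+6,x-5:x+6]
    d=np.clip(np.median(w)-w-15,0,None);Y,X=np.mgrid[y-5:y+6,x-5:x+6]
    p=np.array([(X*d).sum(),(Y*d).sum()])/d.sum()
    print(n,p.round(2),d.max().round(),ray('top',(p+.5)/[512,384],.013).round(4))
v=np.hstack([cv2.resize(a[125:270,75:220],(500,500),interpolation=2),cv2.copyMakeBorder(cv2.resize(a[195:250,325:380],(300,300),interpolation=2),0,200,0,0,0)])
cv2.imwrite('pics/z.png',v[:,:,::-1])
```

```text
large_c [179.71 170.86] 74.0 [0.5787 0.1205 0.013 ]
medium_c [116.07 221.81] 74.0 [0.4609 0.2686 0.013 ]
small_c [121.36 164.03] 69.0 [0.5971 0.2581 0.013 ]
square_c [173.33 225.82] 77.0 [0.4494 0.1354 0.013 ]
```

View pics/z.png

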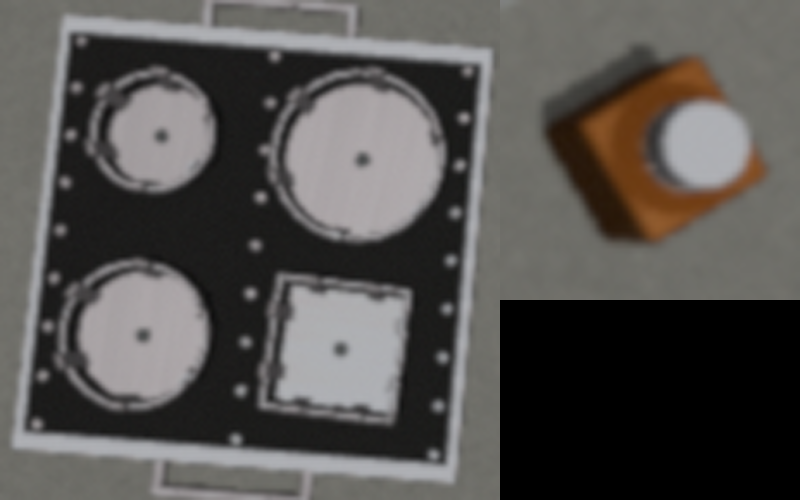

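```bash
cat >> h.py <<'E'
from scipy.spatial.transform import Rotation as Ro
def go(x,y,z,yaw=0):
    s=robot.observe();R=Ro.from_euler('xyz',s['eef_rot'])
    d=R.inv().apply(np.array([x,y,z])-s['tcp_pos'])*1000
    r=(R.inv()*Ro.from_euler('xyz',[np.pi,0,np.radians(yaw)])).as_rotvec(degrees=True)
    print('t',round(s['time'],2),'at',s['tcp_pos'].round(4),'shift',d.round(1),'turn',r.round(2))
E
python3 - <<'E'
from h import *
go(.4,-.38,.25);go(.595,-.284,.25)
E
```

```text
t 1.2 at [ 0.167  -0.6282  0.2517] shift [ 288.9 -180.     1.7] turn [-0.   -0.   14.89]
t 1.2 at [ 0.167  -0.6282  0.2517] shift [ 502.  -222.7    1.7] turn [-0.   -0.   14.89]
```

{"method": "jog_arm", "body": {"targets": "60 40 -25 0 0 0 2; 60 80 -50 0 0 0 4; 60 120 -75 0 0 0 6; 60 165 -100 0 0 0 8; 60 205 -125 0 0 0 10; 60 245 -150 0 0 0 12; 60 270 -170 0 0 0 14; 60 289 -180 0 0 0 14.9"}}

```text
time: 2.0
tcp_pos: [0.4022, -0.3767, 0.2521]
eef_rot: [-3.141, -0.001, 0.003]
force: [-1.1, 0.5, -0.2]
gripper_width: 0.06
grasp_force: 0.0
```

Run:
```python
from h import *
go(.580,-.284,.25)
```

```text
t 2.0 at [ 0.4022 -0.3767  0.2521] shift [178.1 -92.3   2.3] turn [-0.02 -0.04  0.16]
```

{"method": "jog_arm", "body": {"targets": "55 40 -20 0 0 0 0; 55 80 -40 0 0 0 0; 55 120 -58 10 0 0 0; 55 160 -76 30 0 0 0; 55 195 -88 50 0 0 0; 55 210 -92 62 0 0 0; 55 211 -92 62 0 0 0"}}

```text
time: 2.7
tcp_pos: [0.6123, -0.2848, 0.1871]
eef_rot: [-3.138, 0.002, 0.004]
force: [-0.5, 0.8, 0.5]
gripper_width: 0.0548
grasp_force: 0.0
```

```bash
cat >> h.py <<'E'
def wrist(zs,save=None,box=None):
    """project wrist pixels: returns function (u,v px,z)->world xy"""
    s=robot.observe();a=viewer.get_image('wrist');m=viewer.camera_model('wrist')
    R=Ro.from_euler('xyz',s['eef_rot']);TC=np.array(m['tool_from_camera']);K=np.array(m['K'])
    def f(u,v,z):
        d=R.apply(TC[:3,:3]@np.linalg.solve(K,[u,v,1]));c=R.apply(TC[:3,3])+s['tcp_pos']
        return c+d*(z-c[2])/d[2]
    def p(X):
        q=TC[:3,:3].T@(R.inv().apply(np.array(X)-s['tcp_pos'])-TC[:3,3]);q=K@q;return q[:2]/q[2]
    if save: cv2.imwrite('pics/'+save,a[:,:,::-1])
    return a,f,p
def cap(x,y,h,r,save=None):
    """refine cap-top centre near x,y: fit cap disc rim at height h by bright blob"""
    a,f,p=wrist(0,save);q=p([x,y,h]);g=a.astype(int)
    rad=np.linalg.norm(p([x,y+r,h])-q)
    best=None
    gray=cv2.GaussianBlur(a.mean(2).astype(np.float32),(0,0),1);gx=cv2.Sobel(gray,5,1,0);gy=cv2.Sobel(gray,5,0,1)
    th=np.linspace(0,2*np.pi,90,endpoint=False)
    for dx in np.arange(-.02,.0201,.001):
        for dy in np.arange(-.02,.0201,.001):
            P=np.array([p([x+dx+r*np.cos(t),y+dy+r*np.sin(t),h]) for t in th[::3]]);c=p([x+dx,y+dy,h])
            n=P-c;n/=np.linalg.norm(n,axis=1)[:,None];I=P.round().astype(int).clip(0,[511,383])
            sc=np.median(-(gx[I[:,1],I[:,0]]*n[:,0]+gy[I[:,1],I[:,0]]*n[:,1]))
            if best is None or sc>best[0]:best=(sc,x+dx,y+dy,c)
    print('expect px',q.round(),'rad',round(rad,1),'best',best)
    return best
E
python3 - <<'E'
from h import *
go(.6126,-.2843,.19)
cap(.6126,-.2843,.09,.0135,'w1.png')
E
```

```text
t 2.7 at [ 0.6123 -0.2848  0.1871] shift [ 0.3 -0.5 -2.9] turn [-0.19  0.12  0.23]
expect px [255. 199.] rad 16.0 best (np.float64(139.55825910034127), np.float64(0.6156), np.float64(-0.2823), array([253.03874805, 195.32013849]))
```

View pics/w1.png

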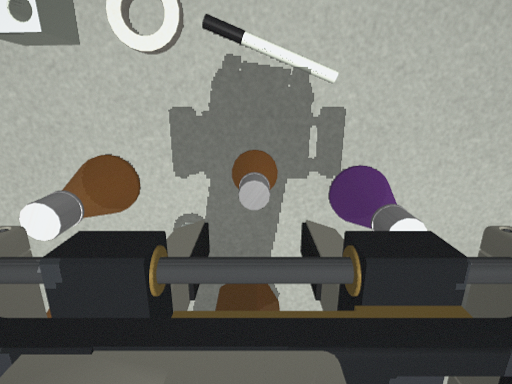

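Wrist view: the small flask is straight under the jaws with its cap at (254,194). The purple look-alike is at right and the medium flask at left, both clear. Now the descent, to TCP z 0.086.

{"method": "jog_arm", "body": {"targets": "55 3 -2 30 0.2 -0.1 0; 55 3 -2 60 0.2 -0.1 0; 55 3 -2 85 0.2 -0.1 0; 55 3 -2 100 0.2 -0.1 0; 55 3 -2 101 0.2 -0.1 0; 24 3 -2 101 0.2 -0.1 0; 24 3 -2 101 0.2 -0.1 0; 24 3 -2 101 0.2 -0.1 0", "force": 20}}

```text
time: 3.55
tcp_pos: [0.6151, -0.2865, 0.0905]
eef_rot: [-3.139, -0.001, -0.0]
force: [-0.2, -0.2, 0.5]
gripper_width: 0.0357
grasp_force: 0.0
```

{"method": "jog_arm", "body": {"targets": "20 0 0 0 0 0 0; 20 0 0 0 0 0 0; 20 0 0 0 0 0 0; 20 0 0 0 0 0 0"}}

```text
time: 3.95
tcp_pos: [0.6148, -0.2861, 0.0896]
eef_rot: [-3.139, 0.0, -0.0]
force: [-1.0, -0.2, 5.7]
gripper_width: 0.0267
grasp_force: 19.9
```

{"method": "jog_arm", "body": {"targets": "20 0 0 -20 0 0 0; 20 0 0 -60 0 0 0; 20 0 0 -100 0 0 0; 20 0 0 -135 0 0 0; 20 0 -15 -155 0 0 0; 20 -2 -45 -160 0 0 0; 20 -3 -85 -160 0 0 0; 20 -5 -125 -160 0 0 0"}}

```text
time: 4.75
tcp_pos: [0.6085, -0.1593, 0.2484]
eef_rot: [-3.137, 0.003, -0.001]
force: [-0.4, 0.5, 0.2]
gripper_width: 0.0266
grasp_force: 19.9
```

{"method": "jog_arm", "body": {"targets": "20 0 -40 0 0 0 0; 20 0 -80 0 0 0 0; 20 0 -120 0 0 0 0; 20 0 -160 0 0 0 0; 20 0 -200 0 0 0 0; 20 0 -240 0 0 0 0; 20 0 -270 0 0 0 0; 20 0 -280 0 0 0 0"}}

```text
time: 5.55
tcp_pos: [0.6072, 0.1247, 0.2494]
eef_rot: [-3.135, 0.004, 0.007]
force: [-0.0, 1.1, -0.9]
gripper_width: 0.0269
grasp_force: 19.9
```

Run:
```python
from h import *
go(.597,.258,.25)
a,f,p=wrist(0,'w2.png')
for n,x,y in(('large',.579,.1205),('medium',.461,.2685),('small',.597,.258),('square',.4495,.1355)):print(n,p([x,y,.013]).round(1))
print(robot.observe()['grasp_force'],robot.observe()['gripper_width'])
```

```text
t 5.55 at [0.6072 0.1247 0.2494] shift [  -9.2 -133.4    0.3] turn [-0.35  0.22  0.4 ]
large [259.4 185.8]
medium [156.4 263.2]
small [155.1 171.8]
square [248.2 271.1]
19.899417757987976 0.02609801681639762
```

View pics/w2.png

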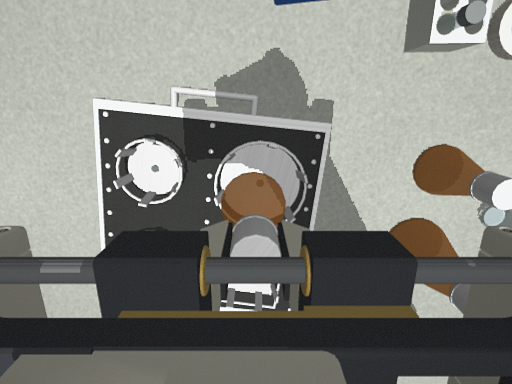

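Small clamp's dot is at (154,168) and the large one at (260,183), both about 4 px further in x than the top camera predicts. The wrist frame therefore reads x 3–5 mm higher. I'll aim between the two and check close up.

{"method": "jog_arm", "body": {"targets": "20 -1 -25 0 -0.3 0.2 0.4; 20 -2 -60 0 -0.3 0.2 0.4; 20 -4 -95 20 -0.3 0.2 0.4; 20 -6 -120 45 -0.3 0.2 0.4; 20 -7 -133 65 -0.3 0.2 0.4; 20 -7 -134 75 -0.3 0.2 0.4; 20 -7 -134 75 -0.3 0.2 0.4; 20 -7 -134 75 -0.3 0.2 0.4"}}

```text
time: 6.4
tcp_pos: [0.6033, 0.2504, 0.1758]
eef_rot: [3.139, -0.002, -0.01]
force: [0.0, -0.4, -0.5]
gripper_width: 0.0266
grasp_force: 19.9
```

Run:
```python
from h import *
go(.6005,.259,.104)
a,f,p=wrist(0,'w3.png')
s=robot.observe();b=s['tcp_pos'][2]-.0896
print('top clamp px',p([.597,.258,.013]),'clamp .602',p([.602,.258,.013]),'flask base',p([s['tcp_pos'][0],s['tcp_pos'][1],b]),s['eef_rot'])
```

```text
t 6.4 at [0.6033 0.2504 0.1758] shift [-3.  -8.8 71.8] turn [ 0.18 -0.12 -0.56]
top clamp px [247.94281983 185.88651519] clamp .602 [247.86369977 181.35150786] flask base [254.89704485 202.27481776] [ 3.13924409 -0.00325082 -0.00997991]
```

View pics/w3.png

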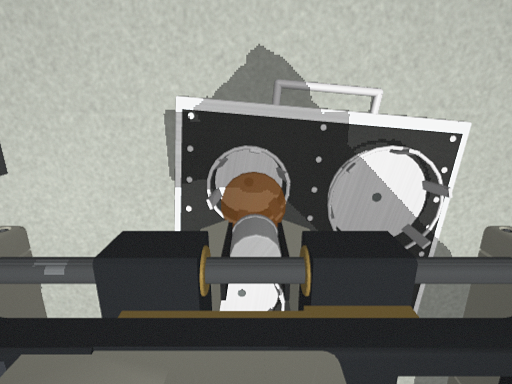

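The dot shows through the glass at (249,183), which puts the clamp at about (0.600, 0.257), so the tool is roughly 7 mm short in y. Correcting as it goes down.

{"method": "jog_arm", "body": {"targets": "20 -2 -7 5 0.2 -0.1 -0.5; 20 -2 -7 20 0.2 -0.1 -0.5; 20 -2 -7 35 0.2 -0.1 -0.5; 20 -2 -7 35 0.2 -0.1 -0.5; 20 -2 -7 35 0.2 -0.1 -0.5"}}

```text
time: 6.95
tcp_pos: [0.5999, 0.2592, 0.1394]
eef_rot: [-3.141, 0.002, 0.002]
force: [-0.8, -0.3, -0.8]
gripper_width: 0.0266
grasp_force: 19.9
```

Run:
```python
from h import *
for i in range(4):
  s=robot.observe();print(s['tcp_pos'].round(4),s['eef_rot'].round(4)); viewer.get_image('top')
go(.6005,.258,.104)
a,f,p=wrist(0,'w4.png')
r=tip_of('wrist','small_clamp');print([(q['score'],f(q['location'][0]*512,q['location'][1]*384,.01)) for q in r])
```

```text
[0.5999 0.2592 0.1394] [-3.1407e+00  1.9000e-03  1.6000e-03]
[0.6003 0.2596 0.1402] [-3.14e+00  7.00e-04  1.60e-03]
[0.6006 0.2598 0.1407] [-3.1396e+00 -2.0000e-04  1.5000e-03]
[0.6008 0.2599 0.141 ] [-3.1395e+00 -7.0000e-04  1.5000e-03]
t 7.15 at [0.6008 0.2599 0.1412] shift [-0.4  2.  37.2] turn [-0.12 -0.05  0.09]
[(0.58, array([0.59954914, 0.25732676, 0.01      ]))]
```

{"method": "jog_arm", "body": {"targets": "20 0 2 12 0 0 0; 20 0 2 24 0 0 0; 20 0 2 30 0 0 0; 20 0 2 33 0 0 0; 20 0 2 35 0 0 0; 20 0 2 36 0 0 0; 20 0 2 36 0 0 0; 20 0 2 36 0 0 0"}}

```text
time: 8.05
tcp_pos: [0.6007, 0.2578, 0.105]
eef_rot: [-3.14, -0.001, 0.002]
force: [0.8, 1.1, 0.2]
gripper_width: 0.0265
grasp_force: 19.9
```

{"method": "jog_arm", "body": {"targets": "20 0 0 0.5 0 0 0; 20 0 0 1 0 0 0; 20 0 0 1.5 0 0 0; 20 0 0 1.5 0 0 0"}}

```text
time: 8.45
tcp_pos: [0.6004, 0.2576, 0.1031]
eef_rot: [-3.14, 0.0, 0.001]
force: [0.8, 0.1, -0.6]
gripper_width: 0.0265
grasp_force: 19.9
```

{"method": "jog_arm", "body": {"targets": "20 0 0 0.6 0 0 0; 20 0 0 1.2 0 0 0; 20 0 0 1.8 0 0 0; 20 0 0 1.8 0 0 0"}}

```text
time: 8.85
tcp_pos: [0.6009, 0.2584, 0.1024]
eef_rot: [-3.139, -0.001, 0.002]
force: [-0.8, -0.2, 4.8]
gripper_width: 0.0264
grasp_force: 20.0
```

Contact at 4.8 N, so I'll open and retreat.

{"method": "jog_arm", "body": {"targets": "60 0 0 0 0 0 0; 60 0 0 0 0 0 0; 60 0 0 0 0 0 0; 60 0 0 0 0 0 0; 60 0 0 -15 0 0 0; 60 0 0 -50 0 0 0; 60 0 0 -90 0 0 0; 60 0 0 -120 0 0 0"}}

```text
time: 9.65
tcp_pos: [0.601, 0.2582, 0.2249]
eef_rot: [-3.138, -0.002, 0.002]
force: [0.0, 0.7, 0.4]
gripper_width: 0.0595
grasp_force: 0.0
```

{"method": "jog_arm", "body": {"targets": "60 0 48 0 0 0 0; 60 0 96 0 0 0 0; 60 0 144 0 0 0 0; 60 0 192 0 0 0 0; 60 0 240 0 0 0 0; 60 0 288 0 0 0 0; 60 0 336 0 0 0 0; 60 0 370 0 0 0 0"}}

```text
time: 10.45
tcp_pos: [0.6008, -0.117, 0.2219]
eef_rot: [3.141, -0.001, -0.002]
force: [0.8, -0.2, -0.0]
gripper_width: 0.0599
grasp_force: 0.0
```

{"method": "jog_arm", "body": {"targets": "60 0 7 0 0 0 0; 60 0 7 0 0 0 0; 60 0 7 0 0 0 0"}}

```text
time: 10.75
tcp_pos: [0.6013, -0.1176, 0.2214]
eef_rot: [-3.139, -0.001, 0.003]
force: [1.1, 0.9, -0.3]
gripper_width: 0.06
grasp_force: 0.0
```

Run:
```python
from h import *
go(.601,-.118,.108)
b=cap(.601,-.1187,.115,.016)
print([(r['score'],np.round(r['location'],3)) for r in tip_of('wrist','medium_flask')])
# top check of the placed small flask
a=viewer.get_image('top');r=[(round(q['score'],2),(np.array(q['location'])*[512,384]).round(1),ray('top',q['location'],.013)[:2].round(4)) for q in tip_of('top','small_flask')];print(r)
cv2.imwrite('pics/t2.png',cv2.resize(a[125:270,75:220],(500,500),interpolation=2)[:,:,::-1])
```

```text
t 10.75 at [ 0.6013 -0.1176  0.2214] shift [ -0.4   0.7 113.4] turn [-0.16 -0.05  0.19]
expect px [257. 196.] rad 18.3 best (np.float64(132.48955507627784), np.float64(0.601), np.float64(-0.11769999999999999), array([256.06745521, 196.41149508]))
[(0.97, array([0.505, 0.441])), (0.79, array([0.948, 0.456]))]
[(0.91, array([120.3, 165.5]), array([0.5948, 0.2617]))]
```

View pics/t2.png

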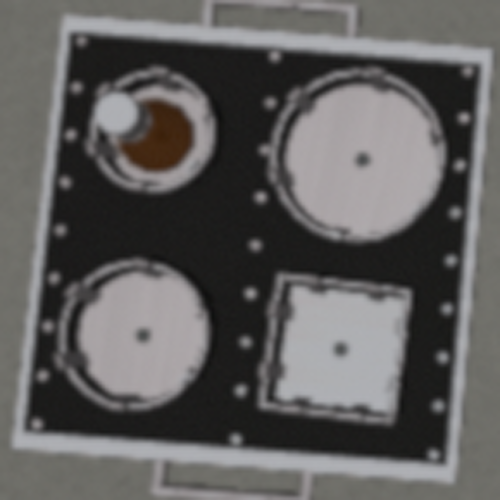

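The small flask stands in its clamp, with its base round about (157,136) against the dot at (161,136), so it is well centred. The medium flask is next.

{"method": "jog_arm", "body": {"targets": "60 0 0.5 30 -0.1 0 0; 60 0 0.5 65 -0.1 0 0; 60 0 0.5 95 -0.1 0 0; 60 0 0.5 112 -0.1 0 0; 25 0 0.5 112 -0.1 0 0; 25 0 0.5 112 -0.1 0 0; 25 0 0.5 112 -0.1 0 0; 25 0 0.5 112 -0.1 0 0"}}

```text
time: 11.75
tcp_pos: [0.6023, -0.1199, 0.1104]
eef_rot: [3.141, -0.003, 0.001]
force: [-0.8, 0.6, 0.1]
gripper_width: 0.033
grasp_force: 0.2
```

{"method": "jog_arm", "body": {"targets": "25 0 0 0 0 0 0; 25 0 0 0 0 0 0; 25 0 0 0 0 0 0; 25 0 0 0 0 0 0"}}

```text
time: 12.15
tcp_pos: [0.6023, -0.1198, 0.1102]
eef_rot: [3.141, -0.003, 0.002]
force: [0.4, 0.5, 6.5]
gripper_width: 0.0315
grasp_force: 20.0
```

{"method": "jog_arm", "body": {"targets": "25 0 0 -15 0 0 0; 25 0 0 -45 0 0 0; 25 0 0 -80 0 0 0; 25 -5 -15 -95 0 0 0; 25 -17 -47 -100 0 0 0; 25 -31 -87 -100 0 0 0; 25 -45 -127 -100 0 0 0; 25 -59 -167 -100 0 0 0"}}

```text
time: 12.95
tcp_pos: [0.5398, 0.0494, 0.2086]
eef_rot: [3.142, 0.001, 0.002]
force: [0.1, 0.6, -0.9]
gripper_width: 0.0319
grasp_force: 20.0
```

{"method": "jog_arm", "body": {"targets": "25 -14 -40 0 0 0 0; 25 -28 -80 0 0 0 0; 25 -42 -120 0 0 0 0; 25 -56 -160 0 0 0 0; 25 -68 -192 0 0 0 0; 25 -76 -214 0 0 0 0; 25 -79 -221 0 0 0 0; 25 -79 -221 0 0 0 0"}}

```text
time: 13.75
tcp_pos: [0.461, 0.269, 0.2085]
eef_rot: [3.141, 0.001, 0.005]
force: [0.1, 0.3, -1.7]
gripper_width: 0.0313
grasp_force: 20.0
```

Run:
```python
from h import *
viewer.get_image('top');viewer.get_image('top')
go(.464,.268,.1232)
a,f,p=wrist(0,'w5.png')
print('top clamp px',p([.461,.2685,.013]))
r=tip_of('wrist','medium_clamp');print([(q['score'],f(q['location'][0]*512,q['location'][1]*384,.01)) for q in r])
```

```text
t 13.85 at [0.4627 0.2665 0.2083] shift [ 1.3 -1.7 85.1] turn [0.09 0.02 0.02]
top clamp px [253.42097931 174.16167883]
[(0.55, array([0.46604972, 0.26878149, 0.01      ]))]
```

View pics/w5.png

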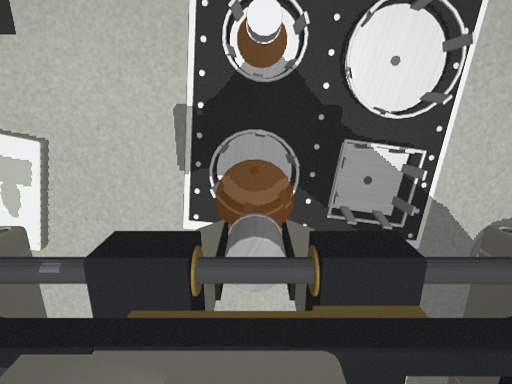

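The dot shows through the glass at (254,171), giving a clamp position of about (0.4645, 0.268). Lowering.

{"method": "jog_arm", "body": {"targets": "25 2 -1.5 15 0 0 0; 25 2 -1.5 40 0 0 0; 25 2 -1.5 60 0 0 0; 25 2 -1.5 72 0 0 0; 25 2 -1.5 78 0 0 0; 25 2 -1.5 82 0 0 0; 25 2 -1.5 83 0 0 0; 25 2 -1.5 83 0 0 0"}}

```text
time: 14.75
tcp_pos: [0.4648, 0.2698, 0.1262]
eef_rot: [-3.141, -0.001, 0.002]
force: [0.5, -0.2, -0.6]
gripper_width: 0.0314
grasp_force: 20.0
```

{"method": "jog_arm", "body": {"targets": "25 0 0 0.5 0 0 0; 25 0 0 1 0 0 0; 25 0 0 1 0 0 0"}}

```text
time: 15.05
tcp_pos: [0.4647, 0.2695, 0.125]
eef_rot: [-3.142, -0.001, 0.001]
force: [0.0, 0.7, -1.9]
gripper_width: 0.0318
grasp_force: 20.0
```

{"method": "jog_arm", "body": {"targets": "25 0 0.5 0.7 0 0 0; 25 0 1 1.4 0 0 0; 25 0 1 2 0 0 0; 25 0 1 2 0 0 0"}}

```text
time: 15.45
tcp_pos: [0.4646, 0.2687, 0.1232]
eef_rot: [3.142, -0.001, 0.002]
force: [-0.9, -0.2, 4.3]
gripper_width: 0.0314
grasp_force: 20.0
```

{"method": "jog_arm", "body": {"targets": "62 0 0 0 0 0 0; 62 0 0 0 0 0 0; 62 0 0 0 0 0 0; 62 0 0 0 0 0 0; 62 0 0 -15 0 0 0; 62 0 0 -50 0 0 0; 62 0 0 -90 0 0 0; 62 0 0 -115 0 0 0"}}

```text
time: 16.25
tcp_pos: [0.4651, 0.2696, 0.2414]
eef_rot: [-3.14, -0.003, 0.002]
force: [0.9, 0.4, -0.5]
gripper_width: 0.0621
grasp_force: 0.0
```

{"method": "jog_arm", "body": {"targets": "62 0 45 0 0 0 -4; 62 0 93 0 0 0 -8; 62 0 140 0 0 0 -12; 62 0 188 0 0 0 -16; 62 0 236 0 0 0 -20; 62 0 284 0 0 0 -25; 62 0 330 0 0 0 -30; 62 -4 375 0 0 0 -35"}}

```text
time: 17.05
tcp_pos: [0.4613, -0.1085, 0.239]
eef_rot: [3.14, -0.001, 0.616]
force: [1.1, -0.5, -1.0]
gripper_width: 0.062
grasp_force: 0.0
```

Run:
```python
from h import *
go(.452,-.2775,.2,38)
```

```text
t 17.05 at [ 0.4613 -0.1085  0.239 ] shift [-105.3  132.5   39.1] turn [ 0.1  -0.06 -2.71]
```

{"method": "jog_arm", "body": {"targets": "62 -30 38 0 0 0 -1; 62 -58 73 0 0 0 -2; 62 -85 107 0 0 0 -2.7; 62 -102 128 10 0 0 -2.7; 62 -105 132 10 0 0 -2.7; 62 -105 132 10 0 0 -2.7; 62 -105 132 10 0 0 -2.7"}}

```text
time: 17.75
tcp_pos: [0.4516, -0.2733, 0.2284]
eef_rot: [3.141, -0.001, 0.661]
force: [0.0, 0.3, 0.7]
gripper_width: 0.0622
grasp_force: 0.0
```

Run:
```python
from h import *
b=cap(.452,-.2775,.127,.017,'w6.png')
go(b[1],b[2],.12,38)
a,f,p=wrist(0)
# rectify shoulder-level plane z=.085 round bottle: 1px=.4mm, image up=x, left=y
n=400;pts=[(.452+.08,-.2775+.08),(.452+.08,-.2775-.08),(.452-.08,-.2775-.08),(.452-.08,-.2775+.08)]
H=cv2.getPerspectiveTransform(np.float32([p([x,y,.082]) for x,y in pts]),np.float32([[0,0],[n,0],[n,n],[0,n]]))
B=cv2.warpPerspective(a,H,(n,n))
A=viewer.get_image('top');m=viewer.camera_model('top')
P=[(np.array(m['K'])@(np.array(m['R'])@[x,y,.048]+np.array(m['t']).ravel())) for x,y in [(.52,.2055),(.52,.0655),(.38,.0655),(.38,.2055)]]
H=cv2.getPerspectiveTransform(np.float32([q[:2]/q[2] for q in P]),np.float32([[0,0],[n,0],[n,n],[0,n]]))
C=cv2.warpPerspective(A,H,(n,n),flags=cv2.INTER_CUBIC)
cv2.imwrite('pics/y.png',np.hstack([B,C])[:,:,::-1])
```

```text
expect px [259. 201.] rad 19.6 best (np.float64(97.22244929272077), np.float64(0.454), np.float64(-0.2775), array([260.40414249, 198.96367227]))
t 17.8 at [ 0.4517 -0.2731  0.2284] shift [ -1.    4.9 108.4] turn [ 0.02 -0.05 -0.06]
```

View pics/y.png

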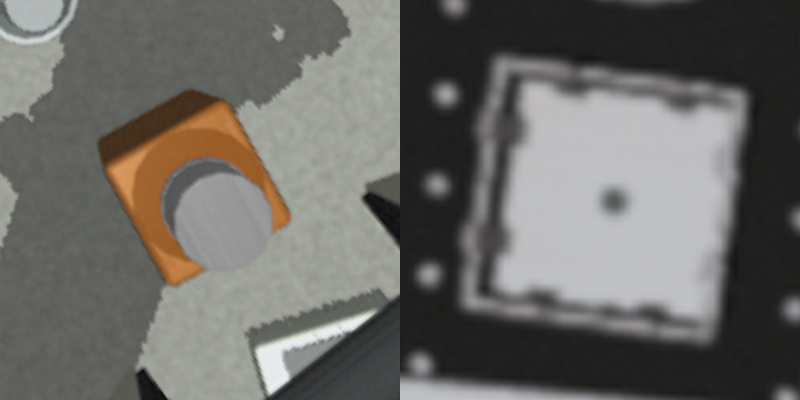

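The bottle edges lie at about +28° and the square clamp at about -8°. So I'll pick at yaw 38° and place at yaw +2°.

{"method": "jog_arm", "body": {"targets": "62 -1 5 20 0 0 0; 62 -1 5 55 0 0 0; 62 -1 5 85 0 0 0; 62 -1 5 105 0 0 0; 62 -1 5 106 0 0 0; 25 -1 5 106 0 0 0; 25 -1 5 106 0 0 0; 25 -1 5 106 0 0 0"}}

```text
time: 18.7
tcp_pos: [0.4543, -0.2798, 0.1232]
eef_rot: [3.139, -0.001, 0.66]
force: [0.4, 0.1, 0.5]
gripper_width: 0.0421
grasp_force: 0.0
```

{"method": "jog_arm", "body": {"targets": "25 0 0 0 0 0 0; 25 0 0 0 0 0 0; 25 0 0 0 0 0 0; 25 0 0 0 0 0 0"}}

```text
time: 19.1
tcp_pos: [0.4538, -0.2797, 0.1226]
eef_rot: [3.14, -0.0, 0.659]
force: [-1.9, 1.2, 6.2]
gripper_width: 0.0337
grasp_force: 20.0
```

{"method": "jog_arm", "body": {"targets": "25 0 0 -15 0 0 0; 25 0 0 -45 0 0 0; 25 0 0 -85 0 0 0; 25 0 0 -125 0 0 0; 25 0 0 -160 0 0 0; 25 9 -12 -178 0 0 0; 25 30 -39 -180 0 0 0; 25 53 -69 -180 0 0 0"}}

```text
time: 19.9
tcp_pos: [0.4529, -0.1925, 0.3032]
eef_rot: [3.139, -0.001, 0.657]
force: [0.8, 0.8, -3.2]
gripper_width: 0.0335
grasp_force: 20.0
```

{"method": "jog_arm", "body": {"targets": "25 24 -31 0 0 0 5; 25 48 -62 0 0 0 10; 25 72 -94 0 0 0 15; 25 97 -126 0 0 0 20; 25 121 -158 0 0 0 25; 25 145 -189 0 0 0 30; 25 168 -219 0 0 0 34; 25 185 -241 0 0 0 36"}}

```text
time: 20.7
tcp_pos: [0.4505, 0.1141, 0.3024]
eef_rot: [3.142, -0.001, 0.031]
force: [0.3, -0.6, -1.7]
gripper_width: 0.0336
grasp_force: 20.0
```

Run:
```python
from h import *
go(.452,.136,.21,2)
```

```text
t 20.7 at [0.4505 0.1141 0.3024] shift [  2.1 -21.8  92.4] turn [ 0.   -0.03 -0.21]
```

{"method": "jog_arm", "body": {"targets": "25 1 -8 15 0 0 -0.2; 25 2 -15 45 0 0 -0.2; 25 2 -19 75 0 0 -0.2; 25 2 -19 90 0 0 -0.2; 25 2 -19 92 0 0 -0.2; 25 2 -19 92 0 0 -0.2; 25 2 -19 92 0 0 -0.2"}}

```text
time: 21.4
tcp_pos: [0.4536, 0.1305, 0.2109]
eef_rot: [-3.142, -0.002, 0.034]
force: [0.9, 0.6, -2.1]
gripper_width: 0.034
grasp_force: 20.0
```

Run:
```python
from h import *
viewer.get_image('top')
go(.452,.136,.1356,2)
a,f,p=wrist(0,'w7.png')
print('top clamp px',p([.4495,.1355,.013]),'large',p([.579,.1205,.013]))
r=tip_of('wrist','square_clamp');print([(q['score'],f(q['location'][0]*512,q['location'][1]*384,.01)) for q in r])
```

```text
t 21.45 at [0.4537 0.1305 0.211 ] shift [-1.7 -5.5 75.4] turn [-0.   -0.13 -0.04]
top clamp px [251.05752436 176.0327669 ] large [268.95387007  57.34779654]
[(0.56, array([0.45717619, 0.13337353, 0.01      ]))]
```

View pics/w7.png

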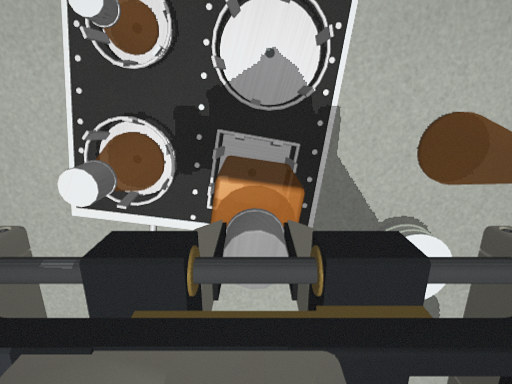

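The bottle is over its clamp (ring far edge at (218,130)–(299,146), bottle edge slightly more clockwise). The aim is TCP about (0.4535, 0.133) with 2° more yaw. Lowering.

{"method": "jog_arm", "body": {"targets": "25 0 -2.5 10 0 0 -2; 25 0 -2.5 30 0 0 -2; 25 0 -2.5 50 0 0 -2; 25 0 -2.5 62 0 0 -2; 25 0 -2.5 68 0 0 -2; 25 0 -2.5 72 0 0 -2; 25 0 -2.5 73 0 0 -2; 25 0 -2.5 73 0 0 -2"}}

```text
time: 22.35
tcp_pos: [0.4531, 0.1331, 0.1371]
eef_rot: [-3.141, -0.001, 0.07]
force: [-0.4, 0.1, -2.1]
gripper_width: 0.0337
grasp_force: 20.0
```

{"method": "jog_arm", "body": {"targets": "25 0 0 0.5 0 0 0; 25 0 0 1 0 0 0; 25 0 0 1 0 0 0"}}

```text
time: 22.65
tcp_pos: [0.4529, 0.1329, 0.1359]
eef_rot: [3.141, -0.001, 0.069]
force: [0.5, 0.4, -3.0]
gripper_width: 0.0334
grasp_force: 20.0
```

{"method": "jog_arm", "body": {"targets": "25 0 0 0.6 0 0 0; 25 0 0 1.2 0 0 0; 25 0 0 1.6 0 0 0; 25 0 0 1.6 0 0 0"}}

```text
time: 23.05
tcp_pos: [0.4534, 0.1338, 0.1353]
eef_rot: [-3.141, -0.002, 0.07]
force: [-2.6, 1.2, 9.0]
gripper_width: 0.0339
grasp_force: 20.0
```

{"method": "jog_arm", "body": {"targets": "66 0 0 0 0 0 0; 66 0 0 0 0 0 0; 66 0 0 0 0 0 0; 66 0 0 0 0 0 0; 66 0 0 -15 0 0 0; 66 0 0 -50 0 0 0; 66 0 0 -90 0 0 0; 66 0 0 -118 0 0 0"}}

```text
time: 23.85
tcp_pos: [0.4532, 0.1337, 0.2552]
eef_rot: [-3.141, -0.002, 0.071]
force: [1.2, -0.3, -0.2]
gripper_width: 0.0659
grasp_force: 0.0
```

Run:
```python
from h import *
go(.486,-.1023,.25)
```

```text
t 23.85 at [0.4532 0.1337 0.2552] shift [ 16.1 237.8   5.1] turn [-0.04 -0.13  4.04]
```

{"method": "jog_arm", "body": {"targets": "66 3 45 0 0 0 1; 66 6 90 0 0 0 2; 66 10 140 0 0 0 3; 66 13 190 0 0 0 4; 66 16 225 0 0 0 4; 66 16 238 0 0 0 4; 66 16 238 0 0 0 4; 66 16 238 0 0 0 4"}}

```text
time: 24.65
tcp_pos: [0.4852, -0.1017, 0.2525]
eef_rot: [-3.141, -0.0, 0.001]
force: [0.2, -0.1, 0.3]
gripper_width: 0.0664
grasp_force: 0.0
```

Run:
```python
from h import *
a=viewer.get_image('top')
cv2.imwrite('pics/t3.png',cv2.resize(a[125:270,75:220],(500,500),interpolation=2)[:,:,::-1])
b=cap(.486,-.1025,.15,.018)
go(b[1],b[2],.14)
```

```text
expect px [257. 197.] rad 20.9 best (np.float64(145.88762525498572), np.float64(0.489), np.float64(-0.10349999999999998), array([258.51667313, 193.20548533]))
t 24.75 at [ 0.4853 -0.101   0.2524] shift [  3.7   2.6 112.4] turn [-0.03 -0.02  0.19]
```

View pics/t3.png

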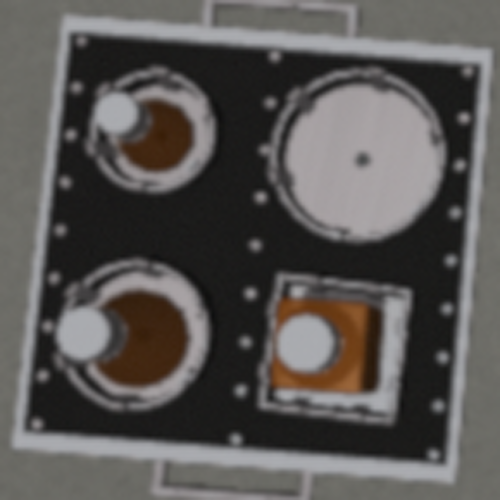

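Medium, small and the bottle all stand in their clamps. Now the large flask.

{"method": "jog_arm", "body": {"targets": "66 3 2.5 25 0 0 0; 66 3 2.5 60 0 0 0; 66 3 2.5 90 0 0 0; 66 3 2.5 110 0 0 0; 66 3 2.5 111 0 0 0; 28 3 2.5 111 0 0 0; 28 3 2.5 111 0 0 0; 28 3 2.5 111 0 0 0"}}

```text
time: 25.55
tcp_pos: [0.4893, -0.1058, 0.1425]
eef_rot: [3.141, -0.002, 0.0]
force: [-0.6, -0.5, 0.3]
gripper_width: 0.0469
grasp_force: 0.0
```

{"method": "jog_arm", "body": {"targets": "28 0 0 0 0 0 0; 28 0 0 0 0 0 0; 28 0 0 0 0 0 0; 28 0 0 0 0 0 0"}}

```text
time: 25.95
tcp_pos: [0.4889, -0.1059, 0.1417]
eef_rot: [3.141, -0.001, -0.0]
force: [-0.9, 0.3, 6.0]
gripper_width: 0.0357
grasp_force: 20.0
```

{"method": "jog_arm", "body": {"targets": "28 0 0 -15 0 0 0; 28 0 0 -45 0 0 0; 28 5 -12 -80 0 0 0; 28 18 -42 -100 0 0 0; 28 33 -79 -100 0 0 0; 28 48 -116 -100 0 0 0; 28 63 -153 -100 0 0 0; 28 78 -188 -100 0 0 0"}}

```text
time: 26.75
tcp_pos: [0.5664, 0.0834, 0.2417]
eef_rot: [3.141, 0.0, -0.0]
force: [0.7, 0.1, -0.1]
gripper_width: 0.0357
grasp_force: 20.0
```

{"method": "jog_arm", "body": {"targets": "28 10 -24 0 0 0 0; 28 16 -36 0 0 0 0; 28 16 -38 15 0 0 0; 28 16 -38 25 0 0 0; 28 16 -38 25 0 0 0; 28 16 -38 25 0 0 0"}}

```text
time: 27.35
tcp_pos: [0.5816, 0.118, 0.2152]
eef_rot: [3.14, 0.002, -0.002]
force: [0.1, -0.3, -1.0]
gripper_width: 0.0357
grasp_force: 20.0
```

Run:
```python
from h import *
viewer.get_image('top')
go(.583,.1205,.1547)
a,f,p=wrist(0,'w8.png')
print('top clamp px',p([.579,.1205,.013]))
r=tip_of('wrist','large_clamp');print([(q['score'],f(q['location'][0]*512,q['location'][1]*384,.01)) for q in r])
print(f(254,171,.013))
```

```text
t 27.4 at [0.5821 0.1184 0.2158] shift [ 0.9 -2.2 61.1] turn [ 0.05  0.04 -0.13]
top clamp px [253.5113968 173.832627 ]
[]
[0.58246567 0.11990366 0.013     ]
```

View pics/w8.png

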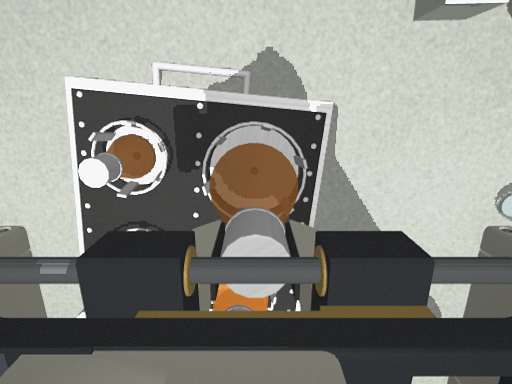

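The dot shows through the glass at (254,171), which puts the clamp at (0.5825, 0.120). Lowering there.

{"method": "jog_arm", "body": {"targets": "28 1 -2 10 0 0 0; 28 1 -2 25 0 0 0; 28 1 -2 40 0 0 0; 28 1 -2 50 0 0 0; 28 1 -2 55 0 0 0; 28 1 -2 58 0 0 0; 28 1 -2 59 0 0 0; 28 1 -2 59 0 0 0"}}

```text
time: 28.3
tcp_pos: [0.5835, 0.1223, 0.1573]
eef_rot: [-3.141, -0.001, -0.0]
force: [-0.5, -0.2, -0.7]
gripper_width: 0.0359
grasp_force: 20.0
```

{"method": "jog_arm", "body": {"targets": "28 0 0 0.5 0 0 0; 28 0 0 1 0 0 0; 28 0 0 1 0 0 0"}}

```text
time: 28.6
tcp_pos: [0.5834, 0.122, 0.1563]
eef_rot: [3.142, -0.0, -0.0]
force: [0.3, -0.4, -2.1]
gripper_width: 0.0357
grasp_force: 20.0
```

{"method": "jog_arm", "body": {"targets": "28 0 0.7 0.6 0 0 0; 28 0 1.4 1.2 0 0 0; 28 0 1.4 2 0 0 0; 28 0 1.4 2.2 0 0 0; 28 0 1.4 2.2 0 0 0"}}

```text
time: 29.1
tcp_pos: [0.5837, 0.121, 0.1547]
eef_rot: [-3.141, -0.001, -0.0]
force: [-0.7, -0.5, 5.0]
gripper_width: 0.0361
grasp_force: 20.0
```

{"method": "jog_arm", "body": {"targets": "66 0 0 0 0 0 0; 66 0 0 0 0 0 0; 66 0 0 0 0 0 0; 66 0 0 0 0 0 0; 66 0 0 -15 0 0 0; 66 0 0 -50 0 0 0; 66 0 0 -90 0 0 0; 66 0 0 -120 0 0 0"}}

```text
time: 29.9
tcp_pos: [0.5838, 0.1213, 0.2773]
eef_rot: [-3.141, -0.003, 0.0]
force: [0.7, -0.3, 0.1]
gripper_width: 0.0659
grasp_force: 0.0
```

{"method": "jog_arm", "body": {"targets": "66 -5 40 0 0 0 0; 66 -10 85 0 0 0 0; 66 -15 130 0 0 0 0; 66 -20 175 0 0 0 0; 66 -25 215 0 0 0 0; 66 -25 240 0 0 0 0; 66 -25 240 0 0 0 0"}}

```text
time: 30.6
tcp_pos: [0.5577, -0.1251, 0.2746]
eef_rot: [3.139, -0.0, -0.008]
force: [-0.3, -0.3, -0.8]
gripper_width: 0.0655
grasp_force: 0.0
```

Run:
```python
from h import *
a=viewer.get_image('top');b=viewer.get_image('scene')
for t in T: print(t,[(round(q['score'],2),ray('top',q['location'],.01 if 'clamp' in t else 0 if t in('beaker','tube_rack') else .013)[:2].round(4)) for q in tip_of('top',t)[:2]])
v=np.hstack([cv2.resize(a[125:270,75:220],(450,450),interpolation=2),cv2.resize(b[90:230,230:430],(350,245),interpolation=2).repeat(1,0) if 0 else cv2.copyMakeBorder(cv2.resize(b[90:230,230:430],(350,245),interpolation=2),0,205,0,0,0)])
cv2.imwrite('pics/t4.png',v[:,:,::-1]);print(robot.observe()['time'],robot.observe()['force'])
```

```text
large_flask [(0.73, array([0.5793, 0.1196]))]
medium_flask [(0.97, array([0.465 , 0.2762])), (0.72, array([0.601 , 0.2628]))]
small_flask [(0.88, array([0.6017, 0.2566]))]
square_bottle [(0.59, array([0.4485, 0.1361])), (0.22, array([0.4639, 0.2772]))]
large_clamp [(0.78, array([0.5821, 0.1162]))]
medium_clamp [(0.95, array([0.454 , 0.2628]))]
small_clamp [(0.75, array([0.5937, 0.2571]))]
square_clamp [(0.65, array([0.4482, 0.1295]))]
beaker []
tube_rack [(0.83, array([ 0.7986, -0.0741]))]
31.2 [-1.13137557 -0.64369955  0.70915127]
```

View pics/t4.png

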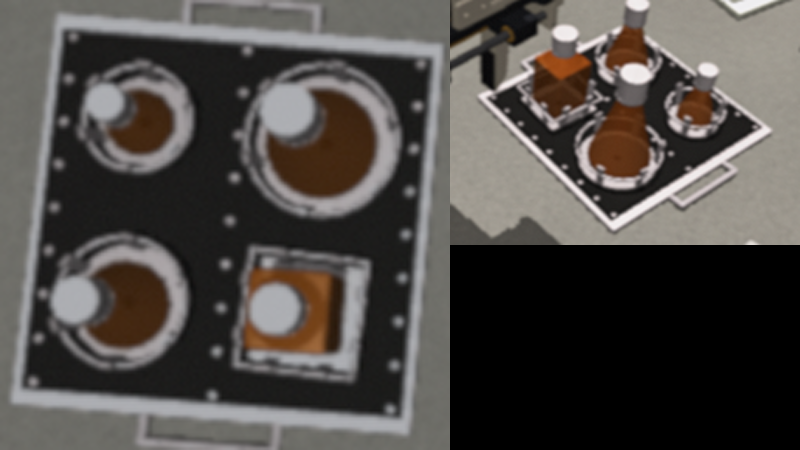

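All four stand upright between their legs. One last numeric check puts the cap centres against the clamp dots, both from the top camera, and then I hand in.

Run:
```python
from h import *
g=viewer.get_image('top').astype(int);mk=((g.min(2)>115)&(g.max(2)-g.min(2)<30)).astype(np.uint8)
ok=True
for n,c,z,d in(('large',(289,110),.163,(.5787,.1205)),('medium',(76,300),.128,(.4609,.2686)),('small',(105,103),.103,(.5971,.2581)),('square',(277,308),.14,(.4494,.1354))):
    c=np.array(c)*145/450+[75,125];m=np.zeros_like(mk);cv2.circle(m,tuple(c.round().astype(int).tolist()),9,1,-1)
    _,_,s,ce=cv2.connectedComponentsWithStats(mk&m);i=1+s[1:,4].argmax()
    e=ray('top',(ce[i]+.5)/[512,384],z-.006)[:2]-d;print(n,s[i,4],(e*1000).round(1));ok&=np.linalg.norm(e)<.0075
if ok:print(robot.finish_job())
```

```text
large 230 [0.8 2.9]
medium 190 [-1.7  3.3]
small 139 [0.2 4. ]
square 213 [0.9 0.6]
the job is handed in; nothing more can be done
None
```

All four vessels stand upright and released in their matching clamps, with cap centres within about 4 mm of the clamp centres by the top camera; the tube rack read as unmoved, the beaker was not re-detected at the end (no contact seen), and the job was handed in at about 31 s without a verdict coming back.

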